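# Load the vial tray, shut the sample drawer and start the run

## Task

Stand the tray filled with vials flat in the front compartment of the open sample drawer, let go of it, and push the drawer fully home, past its click, without slamming it. Then press the start button on top of the module all the way down and let it spring back. Leave the empty tray, the tip box and the bottle where they stand.

Things in the scene. Friction and masses are not known exactly. Their poses are not given: they have to be found in the camera images.
- vial_tray_center (a point): The tray to load: grey base 90 (x) by 140 (y) by 14 mm with two rows of six small fixed amber vials (tops at 38 mm) and one upright grip fin in the middle, 12 mm thick in x, 64 mm long in y, top 72 mm above the underside; about 0.35 kg, same after half a turn. The point lies in the fin, 36 mm above the underside; z up. Pinch the fin across its 12 mm in its top 30 mm, above the vials.
- empty_tray_center (a point): Bystander: a tray of the same shape, size and fin but without vials. The point is 36 mm above its underside. The two trays stand side by side in either order.
- module: The sample drawer module, fixed on the bench: dark box 300 mm deep (its x), 240 mm wide (its y), 125 mm high. Origin at the centre of its underside; its x axis points inward, from the drawer face towards the back, so the drawer opens towards -x.
- drawer (a joint): Opening of the only drawer in m: 0 fully home, its face flush with the module's front; 0.17 at the outer stop. Starts open by 0.14 to 0.165. It slides with 1 N of friction and some damping (18 N s/m); from 20 to 8 mm before home a sprung detent resists with about 6 N, and in the last 8 mm it draws the drawer home and holds it there.
- drawer_handle (a point): Middle of the drawer's steel bar handle, moving with the drawer: a round bar 11 mm thick, 120 mm long along the module's y, 35 mm in front of the drawer's face and 88 mm above the bench. Axes as the module's. The drawer's white front's upper edge is 119 mm above the bench.
- drawer_pocket (a point): Centre of the floor of the drawer's front compartment, moving with the drawer, axes as the module's: 111 mm long in x between the drawer's front and a cross rib, 194 mm wide in y. Floor 22 mm above the bench; side walls and rib rise 44 mm above it, the front 97 mm, the module's ceiling 91 mm. The tray goes in with its 90 mm side along x.
- start (a joint): Travel of the round spring push button on top of the module, in m: 0 up, 0.006 fully pressed, which takes 4 N.
- start_top (a point): Middle of the top of the start button, 36 mm in diameter, in a black housing on the module's top; it is pressed straight down.
- tip_box: Bystander: closed pipette tip box 120 (x) x 85 x 62 mm high, origin at the centre of its underside.
- bottle: Bystander: amber solvent bottle 80 mm in diameter, 170 mm high, origin at the centre of its underside.
Mind the look-alikes: they are no part of the job. Leave any yellow look-alike of the part that bears vial_tray_center alone.

How it is judged (in metres and radians):
On the way, in this order (a step that is already met when the one before it is completed fails the run):
1. the filled tray stands flat in the front compartment of the open drawer, released (horizontal distance between vial_tray_center and drawer_pocket below 0.05 m and z of vial_tray_center in the frame of drawer_pocket between 0.03 and 0.043 m and angle between vial_tray_center's own z axis and vertical below 0.1 rad and value of joint drawer above 0.1 m and contact force between the fingers and vial_tray below 0.1 N and linear speed of vial_tray below 0.03 m/s), for 0.2 s.
2. the drawer is pushed home to its detent (within 4 mm) with the tray in it (horizontal distance between vial_tray_center and drawer_pocket below 0.05 m and z of vial_tray_center in the frame of drawer_pocket between 0.03 and 0.043 m and angle between vial_tray_center's own z axis and vertical below 0.1 rad and value of joint drawer below 0.004 m), for 0.3 s.
3. with the drawer home, the start button is pressed down (at least 4 of its 6 mm) (value of joint drawer below 0.004 m and value of joint start above 0.004 m), for 0.02 s.
At the end, for the whole second after the job is handed in: The drawer is home within 4 mm, the filled tray stands at rest in its front compartment (centre within 50 mm of the compartment's centre, underside within about 7 mm of its floor, upright within 0.1 rad), and the start button, pressed after the drawer was home, has sprung back up (within 2 mm) (all of step 2 and value of joint start below 0.002 m and linear speed of vial_tray below 0.02 m/s); the robot touches nothing.
It fails at once if the drawer is slammed (moves inward faster than 0.4 m/s) (velocity of joint drawer below -0.4 m/s).
It fails at once if the filled tray is tipped by more than 0.6 rad (angle between vial_tray_center's own z axis and vertical above 0.6 rad).
It fails at once if a bystander is moved more than 30 mm or tipped over (distance of any of empty_tray_center, tip_box, bottle from where it was at the start of the episode above 0.03 m).
It also fails if it takes over 64 s, if anything falls off the work surface, if the arm or the gripper's body presses on something with over 40 N, if the wrist force passes 120 N, or if a joint passes its speed limit or range.

## Robot

A 6-joint arm with a two-finger parallel gripper is mounted at the origin on the work surface. World frame = base frame: x ahead of the robot, y to its left, z up, the work surface at z = 0. Lengths are in mm, angles in rad, forces in N, time in s.
With the tool pointing down it reaches from about 350 to 975 mm from the base axis. Payload 7.1 kg.
Tool frame: the origin (TCP) lies between the finger pads; the fingertips stand 8 mm ahead of it and the grasp point (between the pads) lies 11 mm behind it; x points along the fingers, y is the direction in which the jaws open and shut, and the axes are right-handed (so a half turn about x gives the same grasp; the last joint's range is limited). The gripper opens to 88 mm and grips with 3 to 60 N. Pads are 20 mm wide; open, the fingers measure 115 mm over their backs; the gripper's body (75 mm by 178 mm) begins 61 mm behind the grasp point.
Start: joints at [1.166, 0.423, 1.63, -0, 1.089, -0.019], TCP at [235.155, 579.057, 230.675] pointing down, gripper open.
Joint ranges: [-3, 3], [-0.9, 2.11], [0.09, 2.58], [-1.31, 4.45], [0.11, 2.69], [-2.54, 2.54]. Speed limits (rad/s): [2.39, 2.39, 3.01, 3.14, 3.14, 3.14].

## Interface

Orientations are given as a rotation vector (axis times angle).
In Python, from workcell import ctrl gives the robot as it stands.
- The arm moves only by the tool apply_moves, never from a script. Its argument "increments" is a list of rows, each an object with "gripper": the opening in per cent of the stroke, from 0 (shut) to 100 (fully open); "delta_pos": the shift along the tool's x, y, z in cm, a list of three; "dr": the turn, a rotation vector about the tool's x, y, z in rad, a list of three. In form: [{"gripper": gripper, "delta_pos": [dx, dy, dz], "dr": [ax, ay, az]}, ...]. A call has exactly 5 rows; each row shifts and turns the commanded pose from where the row before left it, along the tool's axes as they then stand; what a row does not reach is not made up. A row lasts 1/12 s, in which the tool goes at most 41.7 mm and 7.16 degrees, less where a joint would pass 70% of its speed; a pose out of reach is approached as far as the arm can. A call with a gripper value outside its range is refused whole. The fingers move at their own pace and stop on an object; the grip force is fixed at half the most. Time passes only in rows, so rows that do not move let the fingers close, or fill a call up. It gives the time, the measured TCP pose, the force and the opening at its end, in the units of the state.
- ctrl.get_obs(): the state, without advancing time (a new reading comes with each control period).
- ctrl.get_image(name): name is "scene" or "top"; returns a dict with "img" (480x640x3 uint8, red, green, blue), "range_z" (480x640 float32, mm along the optical axis (not along the pixel's ray), 0 where there is no reading), "mtx" (3x3 intrinsics, pixels), "k1" (the pictures are not rectified: a ray, as slopes to the right and down, at radius r is drawn at 1 + k1 r^2 times it, then the intrinsics apply), "rvec" (rotation vector, rad) and "tvec" (3), from world to camera coordinates, as OpenCV has them. Camera axes: x right, y down, z forward; pixel columns grow to the right and rows downward; lengths in mm; the calibration is good to about 2 mm. A picture is of the moment at which its call begins.
- ctrl.close_job(): hands the job in, once; it reports no verdict.
The state is a dict: "t": time; "qpos": joint angles; "qvel": joint speeds; "joint_torque": joint torques, N m; "ee_pos": TCP position; "orientation": TCP orientation; "ft_force": force on the tool from outside, world axes, zero at the start; "moment": the same for the moment, N m; "width": finger opening in mm.
Only numpy, scipy, OpenCV 4.12 (cv2) and the standard library are available. Lean on these libraries where they do the work, as an engineer would, in place of code of your own. Each camera call takes 0.05 s, during which the arm holds its last target. There are 200 camera calls.

## Working session

There is one attempt and no reset: what is moved stays moved. The work goes in short steps, Python scripts to look and compute and a tool call to move; the robot and the scene stay as the last step left them, time stands still between calls to the robot, and variables do not carry over. Pictures are saved under pics/ and viewed, about 8 in all and at most 12, crops included, and the job is handed in when it is done.

Besides the shell and the picture viewer there is one more tool, called after "Request:" by a JSON object that holds its "api" and its "payload", one argument or row to a line. apply_moves: Moves the arm, as the interface text tells. Its arguments: {"type":"object","properties":{"increments":{"type":"array","items":{"type":"object","properties":{"gripper":{"type":"number"},"delta_pos":{"type":"array","items":{"type":"number"}},"dr":{"type":"array","items":{"type":"number"}}}}}},"required":["increments"]}

```bash
mkdir -p pics; cat > h.py <<'E'
import numpy as np, cv2
from workcell import ctrl
def grab(n):
    d=ctrl.get_image(n); R=cv2.Rodrigues(np.array(d["rvec"],float))[0]; t=np.array(d["tvec"],float).ravel()
    K=np.array(d["mtx"],float); z=d["range_z"].astype(float)
    v,u=np.mgrid[:480,:640]; x=(u-K[0,2])/K[0,0]; y=(v-K[1,2])/K[1,1]
    a,b=x.copy(),y.copy()
    for _ in range(8):
        s=1+d["k1"]*(a*a+b*b); a,b=x/s,y/s
    P=np.stack([a*z,b*z,z],-1); W=(P-t)@R
    W[z<=0]=np.nan
    d["W"]=W; return d
def save(d,f,crop=None,s=1):
    im=d["img"][...,::-1]
    if crop: im=im[crop[1]:crop[3],crop[0]:crop[2]]
    cv2.imwrite("pics/"+f,cv2.resize(im,None,fx=s,fy=s,interpolation=cv2.INTER_CUBIC))
E
python3 - <<'E'
from h import *
print(ctrl.get_obs())
for n in("scene","top"):
    d=grab(n); save(d,n+"0.png"); np.save(n+"0.npy",d["W"]); np.save(n+"img.npy",d["img"])
E
```

```text
{'t': 0.0, 'qpos': array([ 1.16599359e+00,  4.23828837e-01,  1.63070701e+00, -1.49160047e-05,
        1.08859401e+00, -1.90143499e-02]), 'qvel': array([-0.00029137,  0.00162773,  0.00021026, -0.00015129, -0.00059655,
        0.00050802]), 'joint_torque': array([ 1.83883065e-03, -5.44651365e+01, -2.73660904e+01,  6.46299915e-02,
        2.28585204e-02, -1.36753438e-04]), 'ee_pos': array([234.9507317 , 578.55861815, 229.90250337]), 'orientation': array([ 0.30147623,  1.54983595, -0.30385337]), 'ft_force': array([-0.35100289, -1.03525813,  0.17772257]), 'moment': array([ 0.00999177,  0.04984259, -0.01482912]), 'width': 87.9125147666839}
```

View pics/scene0.png

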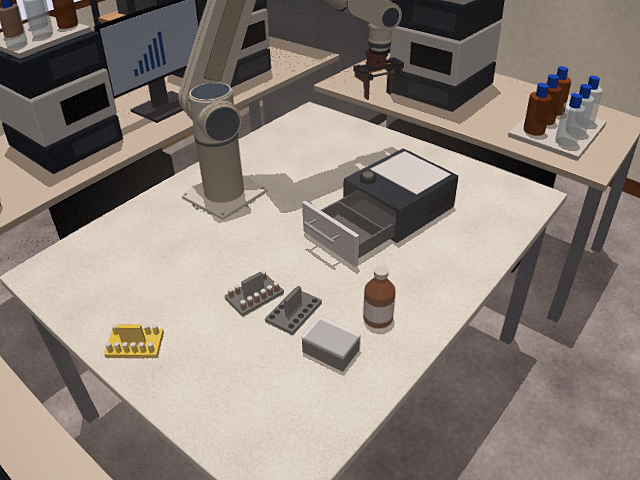

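View pics/top0.png

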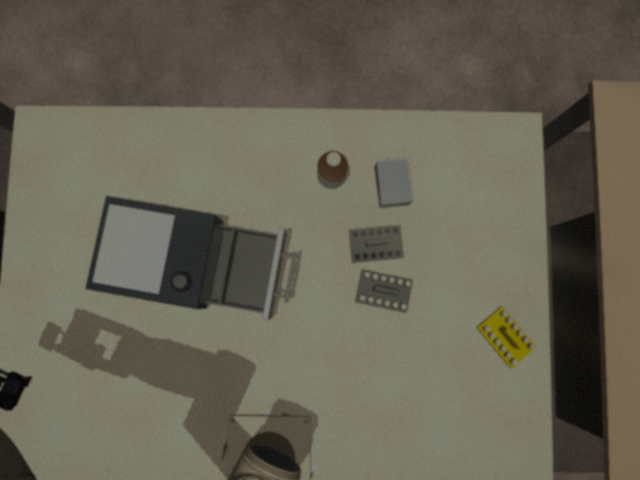

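In the scene view there are three trays: a grey one with capped vials at (255,292), a grey one with empty holes at (293,310), and a yellow one at (135,340). In the top view they are at (384,290), (376,243) and (505,337). The grey tray with vials fits the description. I'll confirm it in a crop and measure.

```bash
python3 - <<'E'
from h import *
W=np.load("top0.npy"); I=np.load("topimg.npy"); S=np.load("scene0.npy"); J=np.load("sceneimg.npy")
a=cv2.resize(J[250:370,215:345,::-1],None,fx=3,fy=3,interpolation=cv2.INTER_CUBIC)
b=cv2.resize(I[215:335,325:455,::-1],None,fx=3,fy=3,interpolation=cv2.INTER_CUBIC)
cv2.imwrite("pics/c1.png",np.hstack([a,b]))
for n,(u,v) in dict(filled=(384,290),empty=(376,243),btn=(181,281),box=(394,183),bott=(333,160),modtop=(135,250),front=(277,275),handle=(293,277),floor=(255,270),rear=(220,260)).items(): print(n,W[v,u].round(1))
def rect(W,box,zl,zh):
    m=np.zeros(W.shape[:2],bool); m[box[1]:box[3],box[0]:box[2]]=1
    P=W[m]; P=P[(P[:,2]>zl)&(P[:,2]<zh)]
    return P
for n,b,zl,zh in [("tray base",(345,262,420,318),8,50),("fin",(345,262,420,318),50,85),("emptybase",(340,220,412,268),8,50),("emptyfin",(340,220,412,268),50,85),
  ("mod",(75,185,230,320),118,132),("btn",(165,265,198,298),134,175),("front",(255,220,295,325),105,130),("handle",(282,240,310,310),70,100),("box",(365,150,420,215),40,75)]:
    P=rect(W,b,zl,zh); 
    if len(P)<4: print(n,len(P)); continue
    r=cv2.minAreaRect(P[:,:2].astype(np.float32)); print(n,len(P),"med",np.median(P,0).round(1),"rect",[np.round(x,1) for x in r], "z90",np.percentile(P[:,2],90).round(1))
P=rect(S,(220,265,290,318),50,85);print("scene fin",len(P),np.median(P,0),cv2.minAreaRect(P[:,:2].astype(np.float32)))
P=rect(S,(295,195,365,270),105,130);print("scene front",len(P),np.median(P,0),cv2.minAreaRect(P[:,:2].astype(np.float32)))
P=rect(S,(355,165,382,185),134,175);print("scene btn",len(P),np.median(P,0),P.max(0),P.min(0))
E
```

```text
filled [ 439.  -291.2   70.4]
empty [ 559.9 -270.1   73.1]
btn [451.4 212.7 146.9]
box [ 721.1 -318.5   64. ]
bott [ 752.8 -153.7  168.1]
modtop [527.7 337.3 124. ]
front [473.7 -15.4  67.9]
handle [472.2 -54.1   5. ]
floor [488.6  47.1  19.9]
rear [513.8 141.3  22.4]
tray base 1605 med [ 438.5 -295.2   15.2] rect [array([ 455.2, -286.1]), array([172.6, 132.8]), np.float64(85.2)] z90 37.7
fin 128 med [ 439.2 -296.4   70.9] rect [array([ 439.6, -297.2]), array([63.6, 12.3]), np.float64(78.6)] z90 74.9
emptybase 1546 med [ 562.8 -274.4   14.1] rect [array([ 566.2, -279.9]), array([185.7, 121.8]), np.float64(88.5)] z90 18.3
emptyfin 130 med [ 565.5 -275.2   71.5] rect [array([ 566.4, -275.8]), array([12.5, 63.5]), np.float64(5.0)] z90 74.6
mod 10162 med [527.3 299.4 126.4] rect [array([525.7, 299. ]), array([286.1, 241.7]), np.float64(80.8)] z90 129.9
btn 317 med [451.5 214.1 142.9] rect [array([452. , 216.1]), array([49.9, 47. ]), np.float64(4.7)] z90 149.3
front 594 med [475.6  -8.7 118.7] rect [array([476.8,  -8.4]), array([ 15.7, 233.4]), np.float64(80.9)] z90 122.3
handle 267 med [478.2 -48.4  92.3] rect [array([485.4, -47.2]), array([156. ,  36.8]), np.float64(1.7)] z90 95.9
box 1520 med [ 727.5 -318.9   61.4] rect [array([ 730.4, -320. ]), array([125.3,  88.7]), np.float64(6.5)] z90 65.5
scene fin 260 [ 447.17775634 -301.79835779   65.86926439] ((504.47100830078125, -308.6522216796875), (67.88334655761719, 147.9289093017578), 80.32465362548828)
scene front 433 [491.18130971 -13.59832517 116.45814542] ((479.406982421875, -9.297737121582031), (22.02659034729004, 239.4091796875), 80.21327209472656)
scene btn 130 [461.01205593 210.1828162  141.98629154] [482.69259492 242.06197934 153.26798614] [432.70689755 186.19866773 134.01176953]
```

View pics/c1.png

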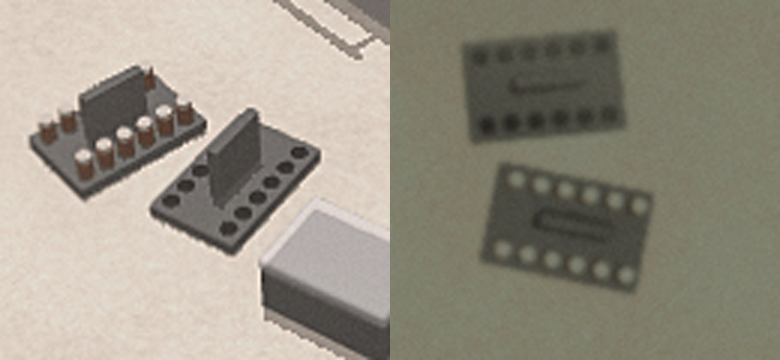

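The crop confirms it: the grey tray with white-capped vials (left crop (120,130), right crop (565,230)) is the target. Its neighbour only has empty holes. Next I'll check the pocket profile and the tool axes.

```bash
cat >> h.py <<'E'
def state():
    o=ctrl.get_obs(); R=cv2.Rodrigues(np.array(o["orientation"],float))[0]
    return o,R
def goto(target,yaw=None):
    """tool-axis shift in cm to world target; turn about tool x to bring tool y to yaw (deg, world)"""
    o,R=state(); p=np.array(o["ee_pos"]); 
    print("t",round(o["t"],2),"pos",p.round(1),"q",np.round(o["qpos"],2),"F",np.round(o["ft_force"],1),"w",round(o["width"],1))
    print("R cols x,y,z",R.T.round(3).tolist())
    print("shift cm",((np.array(target)-p)@R/10).round(2))
    if yaw is not None:
        cur=np.degrees(np.arctan2(R[1,1],R[0,1])); print("yaw now",round(cur,1),"turn about tool x rad",round(-np.radians((yaw-cur+180)%360-180),3))
E
python3 - <<'E'
from h import *
goto([439.5,-297,150],-11.4)
W=np.concatenate([np.load(f).reshape(-1,3) for f in("top0.npy",)]); W=W[~np.isnan(W).any(1)]
a=np.radians(80.8); c=np.array([476.8,-8.4]); ex=np.array([np.cos(a),np.sin(a)]); ey=np.array([-ex[1],ex[0]])
L=np.c_[(W[:,:2]-c)@ex,(W[:,:2]-c)@ey,W[:,2]]
for lo in range(-60,180,5):
    m=(L[:,0]>=lo)&(L[:,0]<lo+5)&(abs(L[:,1])<60); print(lo+2,np.median(L[m,2]).round(0) if m.any() else None,end="; ")
print()
for lo in range(-130,130,6):
    m=(L[:,1]>=lo)&(L[:,1]<lo+6)&(L[:,0]>30)&(L[:,0]<90); print(lo+3,np.median(L[m,2]).round(0) if m.any() else None,end="; ")
E
```

```text
t 0.1 pos [235.  578.6 230. ] q [ 1.17  0.42  1.63 -0.    1.09 -0.02] F [ 0.5  0.3 -0.4] w 87.8
R cols x,y,z [[-0.001, -0.001, -1.0], [0.376, 0.927, -0.001], [0.927, -0.376, -0.0]]
shift cm [  8.1  -73.42  51.9 ]
yaw now 67.9 turn about tool x rad 1.384
-58 -0.0; -53 1.0; -48 3.0; -43 93.0; -38 92.0; -33 3.0; -28 1.0; -23 0.0; -18 1.0; -13 1.0; -8 72.0; -3 120.0; 2 119.0; 7 118.0; 12 67.0; 17 23.0; 22 23.0; 27 22.0; 32 22.0; 37 23.0; 42 23.0; 47 23.0; 52 22.0; 57 22.0; 62 22.0; 67 22.0; 72 22.0; 77 22.0; 82 22.0; 87 22.0; 92 23.0; 97 22.0; 102 23.0; 107 22.0; 112 23.0; 117 22.0; 122 28.0; 127 64.0; 132 65.0; 137 23.0; 142 22.0; 147 22.0; 152 22.0; 157 23.0; 162 22.0; 167 25.0; 172 119.0; 177 122.0; 
-127 1.0; -121 -0.0; -115 -0.0; -109 1.0; -103 65.0; -97 49.0; -91 22.0; -85 22.0; -79 23.0; -73 22.0; -67 22.0; -61 22.0; -55 23.0; -49 22.0; -43 22.0; -37 22.0; -31 23.0; -25 22.0; -19 22.0; -13 21.0; -7 22.0; -1 22.0; 5 23.0; 11 23.0; 17 22.0; 23 24.0; 29 22.0; 35 22.0; 41 23.0; 47 23.0; 53 23.0; 59 22.0; 65 22.0; 71 23.0; 77 22.0; 83 22.0; 89 22.0; 95 24.0; 101 66.0; 107 1.0; 113 -1.0; 119 -0.0; 125 -0.0; 131 -1.0;
```

```bash
cat >> h.py <<'E'
def plan(wps,step=38.,ang=0.115,R=None,p=None):
    """wps: list of (xyz,yaw_deg). prints rows [shift cm],turn; only tool-x turns"""
    o,R0=state(); R=R0 if R is None else R; p=np.array(o["ee_pos"]) if p is None else p
    k=0
    for xyz,yaw in wps:
        cur=np.degrees(np.arctan2(R[1,1],R[0,1])); tot=-np.radians((yaw-cur+180)%360-180)
        n=int(np.ceil(max(np.linalg.norm(np.array(xyz)-p)/step,abs(tot)/ang,1)))
        dp=(np.array(xyz)-p)/n
        for i in range(n):
            k+=1; s=(dp@R/10).round(2); a=round(tot/n,4); print(k,s.tolist(),a)
            p=p+R@s*10; R=R@cv2.Rodrigues(np.array([a,0,0.]))[0]
    print("end",p.round(1))
E
python3 - <<'E'
from h import *
plan([([430,150,230],20.),([439.5,-297,150],-11.4)])
E
```

```text
1 [0.0, -2.49, 2.63] 0.0643
2 [0.0, -2.32, 2.79] 0.0643
3 [0.0, -2.13, 2.93] 0.0643
4 [0.0, -1.94, 3.06] 0.0643
5 [0.0, -1.74, 3.18] 0.0643
6 [0.0, -1.53, 3.28] 0.0643
7 [0.0, -1.32, 3.37] 0.0643
8 [0.0, -1.1, 3.45] 0.0643
9 [0.0, -0.87, 3.52] 0.0643
10 [0.0, -0.65, 3.56] 0.0643
11 [0.0, -0.42, 3.6] 0.0643
12 [0.0, -0.18, 3.62] 0.0643
13 [0.0, 0.05, 3.62] 0.0643
14 [0.67, -1.2, 3.53] 0.0457
15 [0.67, -1.04, 3.58] 0.0457
16 [0.67, -0.87, 3.62] 0.0457
17 [0.67, -0.71, 3.66] 0.0457
18 [0.67, -0.54, 3.69] 0.0457
19 [0.67, -0.37, 3.71] 0.0457
20 [0.67, -0.2, 3.72] 0.0457
21 [0.67, -0.03, 3.72] 0.0457
22 [0.67, 0.14, 3.72] 0.0457
23 [0.67, 0.31, 3.71] 0.0457
24 [0.67, 0.48, 3.69] 0.0457
25 [0.67, 0.65, 3.67] 0.0457
end [ 439.4 -297.1  150.6]
```

Request:
{"api": "apply_moves", "payload": {
  "increments": [
    {"gripper": 100,"delta_pos": [0,-2.5,2.6],"dr": [0.064,0,0]},
    {"gripper": 100,"delta_pos": [0,-2.3,2.8],"dr": [0.064,0,0]},
    {"gripper": 100,"delta_pos": [0,-2.1,2.9],"dr": [0.064,0,0]},
    {"gripper": 100,"delta_pos": [0,-1.9,3.1],"dr": [0.064,0,0]},
    {"gripper": 100,"delta_pos": [0,-1.7,3.2],"dr": [0.064,0,0]}
  ]
}}

```text
t: 0.52
ee_pos: [311.2, 413.3, 230.3]
orientation: [0.554, 1.499, -0.555]
ft_force: [0.4, -0.1, 0.5]
width: 87.8
```

Request:
{"api": "apply_moves", "payload": {
  "increments": [
    {"gripper": 100,"delta_pos": [0,-1.5,3.3],"dr": [0.064,0,0]},
    {"gripper": 100,"delta_pos": [0,-1.3,3.4],"dr": [0.064,0,0]},
    {"gripper": 100,"delta_pos": [0,-1.1,3.45],"dr": [0.064,0,0]},
    {"gripper": 100,"delta_pos": [0,-0.9,3.5],"dr": [0.064,0,0]},
    {"gripper": 100,"delta_pos": [0,-0.65,3.55],"dr": [0.064,0,0]}
  ]
}}

```text
t: 0.93
ee_pos: [386.7, 248.7, 230.6]
orientation: [0.801, 1.418, -0.802]
ft_force: [0.2, 0.4, 0.2]
width: 87.8
```

Request:
{"api": "apply_moves", "payload": {
  "increments": [
    {"gripper": 100,"delta_pos": [0,-0.4,3.6],"dr": [0.064,0,0]},
    {"gripper": 100,"delta_pos": [0,-0.2,3.6],"dr": [0.064,0,0]},
    {"gripper": 100,"delta_pos": [0,0,3.6],"dr": [0.064,0,0]},
    {"gripper": 100,"delta_pos": [0.6,-1.2,3.5],"dr": [0.046,0,0]},
    {"gripper": 100,"delta_pos": [0.6,-1.0,3.6],"dr": [0.046,0,0]}
  ]
}}

```text
t: 1.35
ee_pos: [433.9, 75.9, 218.7]
orientation: [1.017, 1.32, -1.016]
ft_force: [0.5, -0.9, -0.3]
width: 87.9
```

Request:
{"api": "apply_moves", "payload": {
  "increments": [
    {"gripper": 100,"delta_pos": [0.6,-0.9,3.6],"dr": [0.046,0,0]},
    {"gripper": 100,"delta_pos": [0.6,-0.7,3.65],"dr": [0.046,0,0]},
    {"gripper": 100,"delta_pos": [0.6,-0.5,3.7],"dr": [0.046,0,0]},
    {"gripper": 100,"delta_pos": [0.6,-0.4,3.7],"dr": [0.046,0,0]},
    {"gripper": 100,"delta_pos": [0.6,-0.2,3.7],"dr": [0.046,0,0]}
  ]
}}

```text
t: 1.77
ee_pos: [437.2, -110.1, 188.4]
orientation: [1.188, 1.223, -1.188]
ft_force: [1.7, -0.1, 0.6]
width: 87.8
```

Request:
{"api": "apply_moves", "payload": {
  "increments": [
    {"gripper": 100,"delta_pos": [0.6,0,3.7],"dr": [0.046,0,0]},
    {"gripper": 100,"delta_pos": [0.6,0.1,3.7],"dr": [0.046,0,0]},
    {"gripper": 100,"delta_pos": [0.6,0.3,3.7],"dr": [0.046,0,0]},
    {"gripper": 100,"delta_pos": [0.6,0.5,3.7],"dr": [0.046,0,0]},
    {"gripper": 100,"delta_pos": [0.6,0.6,3.7],"dr": [0.046,0,0]}
  ]
}}

```text
t: 2.18
ee_pos: [440.9, -296.0, 158.2]
orientation: [1.356, 1.107, -1.356]
ft_force: [0.9, 0.0, -0.2]
width: 87.7
```

```bash
python3 - <<'E'
from h import *
goto([439.5,-297,49],-11.4)
d=grab("scene"); save(d,"s1.png",(180,200,380,350),4)
E
```

```text
t 2.18 pos [ 440.9 -296.   158.2] q [-0.61  0.39  1.89  0.    0.86 -0.41] F [ 0.9  0.  -0.2] w 87.7
R cols x,y,z [[-0.0, 0.0, -1.0], [0.98, -0.2, -0.0], [-0.2, -0.98, -0.0]]
shift cm [10.92 -0.11  0.12]
yaw now -11.5 turn about tool x rad -0.003
```

View pics/s1.png

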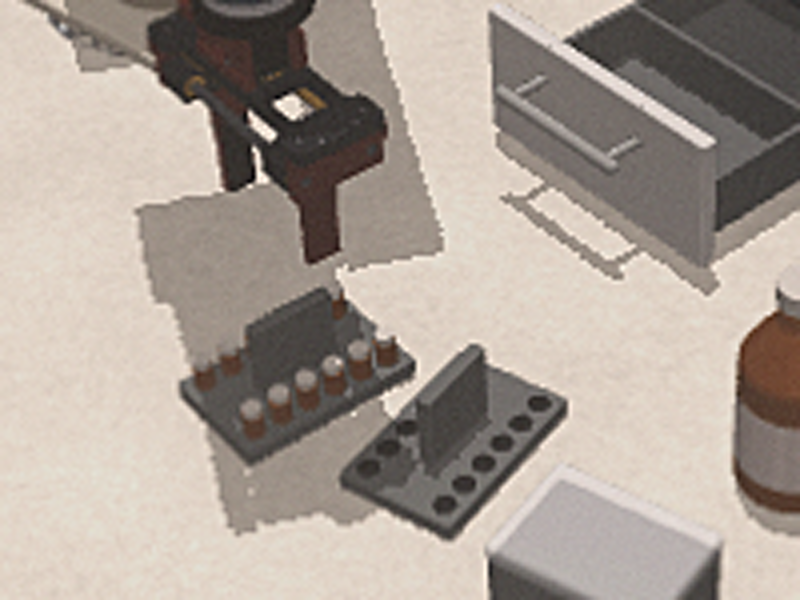

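The gripper sits above the filled tray, with its fingers on either side of the fin (crop fingertips at (235,185) and (320,260), fin at (290,335)). The neighbouring fin is clear, so I'll descend and grip.

Request:
{"api": "apply_moves", "payload": {
  "increments": [
    {"gripper": 100,"delta_pos": [2.5,-0.1,0.1],"dr": [0,0,0]},
    {"gripper": 100,"delta_pos": [2.5,0,0],"dr": [0,0,0]},
    {"gripper": 100,"delta_pos": [2.5,0,0],"dr": [0,0,0]},
    {"gripper": 100,"delta_pos": [2.2,0,0],"dr": [0,0,0]},
    {"gripper": 100,"delta_pos": [1.2,0,0],"dr": [0,0,0]}
  ]
}}

```text
t: 2.65
ee_pos: [438.8, -294.1, 47.2]
orientation: [1.354, 1.112, -1.356]
ft_force: [-0.2, -0.4, 0.1]
width: 87.6
```

Request:
{"api": "apply_moves", "payload": {
  "increments": [
    {"gripper": 0,"delta_pos": [0,0,0],"dr": [0,0,0]},
    {"gripper": 0,"delta_pos": [0,0,0],"dr": [0,0,0]},
    {"gripper": 0,"delta_pos": [0,0,0],"dr": [0,0,0]},
    {"gripper": 0,"delta_pos": [0,0,0],"dr": [0,0,0]},
    {"gripper": 0,"delta_pos": [0,0,0],"dr": [0,0,0]}
  ]
}}

```text
t: 3.07
ee_pos: [441.0, -295.4, 50.9]
orientation: [1.354, 1.106, -1.353]
ft_force: [0.7, 0.4, -0.6]
width: 58.4
```

Request:
{"api": "apply_moves", "payload": {
  "increments": [
    {"gripper": 0,"delta_pos": [0,0,0],"dr": [0,0,0]},
    {"gripper": 0,"delta_pos": [0,0,0],"dr": [0,0,0]},
    {"gripper": 0,"delta_pos": [0,0,0],"dr": [0,0,0]},
    {"gripper": 0,"delta_pos": [0,0,0],"dr": [0,0,0]},
    {"gripper": 0,"delta_pos": [0,0,0],"dr": [0,0,0]}
  ]
}}

```text
t: 3.48
ee_pos: [440.2, -295.0, 49.7]
orientation: [1.354, 1.108, -1.354]
ft_force: [-0.6, -0.1, -0.6]
width: 24.7
```

```bash
python3 - <<'E'
from h import *
goto([439.5,-297,190],-11.4)
E
```

```text
t 3.48 pos [ 440.2 -295.    49.7] q [-0.61  0.57  1.93 -0.    0.64 -0.41] F [-0.6 -0.1 -0.6] w 24.7
R cols x,y,z [[0.0, -0.0, -1.0], [0.98, -0.198, 0.0], [-0.198, -0.98, 0.0]]
shift cm [-14.03  -0.03   0.21]
yaw now -11.4 turn about tool x rad -0.0
```

Request:
{"api": "apply_moves", "payload": {
  "increments": [
    {"gripper": 0,"delta_pos": [0,0,0],"dr": [0,0,0]},
    {"gripper": 0,"delta_pos": [0,0,0],"dr": [0,0,0]},
    {"gripper": 0,"delta_pos": [0,0,0],"dr": [0,0,0]},
    {"gripper": 0,"delta_pos": [0,0,0],"dr": [0,0,0]},
    {"gripper": 0,"delta_pos": [0,0,0],"dr": [0,0,0]}
  ]
}}

```text
t: 3.9
ee_pos: [440.2, -295.0, 49.6]
orientation: [1.354, 1.108, -1.354]
ft_force: [1.0, -0.1, -0.9]
width: 11.8
```

Request:
{"api": "apply_moves", "payload": {
  "increments": [
    {"gripper": 0,"delta_pos": [-1.5,0,0],"dr": [0,0,0]},
    {"gripper": 0,"delta_pos": [-3,0,0],"dr": [0,0,0]},
    {"gripper": 0,"delta_pos": [-3.5,0,0],"dr": [0,0,0]},
    {"gripper": 0,"delta_pos": [-3.5,0,0],"dr": [0,0,0]},
    {"gripper": 0,"delta_pos": [-3,0,0],"dr": [0,0,0]}
  ]
}}

```text
t: 4.32
ee_pos: [439.7, -294.6, 196.1]
orientation: [1.354, 1.109, -1.355]
ft_force: [-0.5, -0.4, -4.6]
width: 11.7
```

```bash
python3 - <<'E'
from h import *
plan([([488,59,200],80.8)],step=32)
goto([488,59,200])
E
```

```text
1 [-0.03, -0.16, -2.54] -0.1149
2 [-0.03, 0.13, -2.55] -0.1149
3 [-0.03, 0.42, -2.51] -0.1149
4 [-0.03, 0.71, -2.45] -0.1149
5 [-0.03, 0.98, -2.35] -0.1149
6 [-0.03, 1.25, -2.22] -0.1149
7 [-0.03, 1.49, -2.07] -0.1149
8 [-0.03, 1.72, -1.88] -0.1149
9 [-0.03, 1.93, -1.67] -0.1149
10 [-0.03, 2.1, -1.44] -0.1149
11 [-0.03, 2.26, -1.19] -0.1149
12 [-0.03, 2.38, -0.92] -0.1149
13 [-0.03, 2.47, -0.64] -0.1149
14 [-0.03, 2.52, -0.36] -0.1149
end [488.   59.  200.5]
t 4.32 pos [ 439.7 -294.6  196.1] q [-0.61  0.33  1.87 -0.    0.94 -0.41] F [-0.5 -0.4 -4.6] w 11.7
R cols x,y,z [[-0.001, 0.0, -1.0], [0.98, -0.198, -0.001], [-0.198, -0.98, -0.0]]
shift cm [ -0.37  -2.26 -35.62]
```

Request:
{"api": "apply_moves", "payload": {
  "increments": [
    {"gripper": 0,"delta_pos": [0,-0.2,-2.5],"dr": [-0.115,0,0]},
    {"gripper": 0,"delta_pos": [0,0.1,-2.55],"dr": [-0.115,0,0]},
    {"gripper": 0,"delta_pos": [0,0.4,-2.5],"dr": [-0.115,0,0]},
    {"gripper": 0,"delta_pos": [0,0.7,-2.45],"dr": [-0.115,0,0]},
    {"gripper": 0,"delta_pos": [0,1.0,-2.35],"dr": [-0.115,0,0]}
  ]
}}

```text
t: 4.73
ee_pos: [455.6, -167.8, 194.2]
orientation: [0.924, 1.367, -0.924]
ft_force: [0.1, 0.8, -3.7]
width: 11.9
```

Request:
{"api": "apply_moves", "payload": {
  "increments": [
    {"gripper": 0,"delta_pos": [0,1.25,-2.2],"dr": [-0.115,0,0]},
    {"gripper": 0,"delta_pos": [0,1.5,-2.1],"dr": [-0.115,0,0]},
    {"gripper": 0,"delta_pos": [0,1.7,-1.9],"dr": [-0.115,0,0]},
    {"gripper": 0,"delta_pos": [0,1.9,-1.7],"dr": [-0.115,0,0]},
    {"gripper": 0,"delta_pos": [0,2.1,-1.45],"dr": [-0.115,0,0]}
  ]
}}

```text
t: 5.15
ee_pos: [472.0, -41.2, 194.1]
orientation: [0.481, 1.518, -0.481]
ft_force: [0.4, 0.5, -3.8]
width: 11.8
```

Request:
{"api": "apply_moves", "payload": {
  "increments": [
    {"gripper": 0,"delta_pos": [0,2.25,-1.2],"dr": [-0.115,0,0]},
    {"gripper": 0,"delta_pos": [0,2.4,-0.9],"dr": [-0.115,0,0]},
    {"gripper": 0,"delta_pos": [0,2.5,-0.6],"dr": [-0.115,0,0]},
    {"gripper": 0,"delta_pos": [0,2.5,-0.4],"dr": [-0.115,0,0]},
    {"gripper": 0,"delta_pos": [0,0,0],"dr": [0,0,0]}
  ]
}}

```text
t: 5.57
ee_pos: [486.7, 61.9, 194.3]
orientation: [0.12, 1.568, -0.118]
ft_force: [0.5, -0.3, -3.3]
width: 11.6
```

```bash
python3 - <<'E'
from h import *
d=grab("scene"); e=grab("top")
goto([488,59,73],80.8)
a=d["img"][150:300,240:440,::-1]; b=e["img"][190:340,170:370,::-1]
cv2.imwrite("pics/s2.png",cv2.resize(np.hstack([a,b]),None,fx=2,fy=2,interpolation=cv2.INTER_CUBIC))
E
```

```text
t 5.67 pos [486.1  59.2 194.1] q [ 0.1   0.28  1.95 -0.    0.91 -1.31] F [ 0.2  0.1 -4.4] w 11.9
R cols x,y,z [[-0.002, -0.0, -1.0], [0.158, 0.987, -0.001], [0.987, -0.158, -0.001]]
shift cm [12.11  0.02  0.21]
yaw now 80.9 turn about tool x rad 0.001
```

View pics/s2.png

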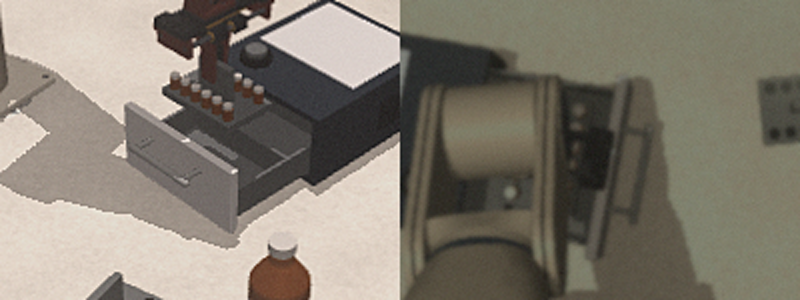

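The tray hangs level above the front compartment (left half at (215,95)). I'll lower it until its underside touches the floor (TCP z about 72) and open the gripper.

Request:
{"api": "apply_moves", "payload": {
  "increments": [
    {"gripper": 0,"delta_pos": [2.5,0,0.2],"dr": [0,0,0]},
    {"gripper": 0,"delta_pos": [2.5,0,0],"dr": [0,0,0]},
    {"gripper": 0,"delta_pos": [2.5,0,0],"dr": [0,0,0]},
    {"gripper": 0,"delta_pos": [2.0,0,0],"dr": [0,0,0]},
    {"gripper": 0,"delta_pos": [1.2,0,0],"dr": [0,0,0]}
  ]
}}

```text
t: 6.08
ee_pos: [487.0, 57.0, 85.4]
orientation: [0.127, 1.571, -0.129]
ft_force: [-0.4, -0.2, -4.3]
width: 11.9
```

Request:
{"api": "apply_moves", "payload": {
  "increments": [
    {"gripper": 0,"delta_pos": [0.6,0,0],"dr": [0,0,0]},
    {"gripper": 0,"delta_pos": [0.4,0,0],"dr": [0,0,0]},
    {"gripper": 0,"delta_pos": [0.3,0,0],"dr": [0,0,0]},
    {"gripper": 0,"delta_pos": [0.1,0,0],"dr": [0,0,0]},
    {"gripper": 0,"delta_pos": [0,0,0],"dr": [0,0,0]}
  ]
}}

```text
t: 6.5
ee_pos: [489.2, 58.2, 74.1]
orientation: [0.126, 1.566, -0.126]
ft_force: [0.4, -0.3, -3.7]
width: 12.0
```

```bash
python3 - <<'E'
from h import *
goto([488,59,71.5],80.8)
E
```

```text
t 6.5 pos [489.2  58.2  74.1] q [ 0.09  0.49  2.01 -0.    0.64 -1.32] F [ 0.4 -0.3 -3.7] w 12.0
R cols x,y,z [[0.001, 0.0, -1.0], [0.16, 0.987, 0.0], [0.987, -0.16, 0.001]]
shift cm [ 0.26  0.06 -0.13]
yaw now 80.8 turn about tool x rad 0.0
```

Request:
{"api": "apply_moves", "payload": {
  "increments": [
    {"gripper": 0,"delta_pos": [0.1,0,0],"dr": [0,0,0]},
    {"gripper": 0,"delta_pos": [0.1,0,0],"dr": [0,0,0]},
    {"gripper": 0,"delta_pos": [0.05,0,0],"dr": [0,0,0]},
    {"gripper": 0,"delta_pos": [0,0,0],"dr": [0,0,0]},
    {"gripper": 0,"delta_pos": [0,0,0],"dr": [0,0,0]}
  ]
}}

```text
t: 6.92
ee_pos: [489.4, 58.4, 71.7]
orientation: [0.125, 1.566, -0.125]
ft_force: [1.5, 0.3, 2.3]
width: 11.7
```

The wrist force has risen (+2.3 N), so the tray is on the floor. I'll open only to 40 %, because the fully open fingers (115 mm) would hit the front, and then rise.

Request:
{"api": "apply_moves", "payload": {
  "increments": [
    {"gripper": 40,"delta_pos": [0,0,0],"dr": [0,0,0]},
    {"gripper": 40,"delta_pos": [0,0,0],"dr": [0,0,0]},
    {"gripper": 40,"delta_pos": [0,0,0],"dr": [0,0,0]},
    {"gripper": 40,"delta_pos": [0,0,0],"dr": [0,0,0]},
    {"gripper": 40,"delta_pos": [0,0,0],"dr": [0,0,0]}
  ]
}}

```text
t: 7.33
ee_pos: [488.7, 58.4, 71.1]
orientation: [0.125, 1.567, -0.125]
ft_force: [-0.5, -0.2, 0.6]
width: 35.0
```

Request:
{"api": "apply_moves", "payload": {
  "increments": [
    {"gripper": 40,"delta_pos": [-1,0,0],"dr": [0,0,0]},
    {"gripper": 40,"delta_pos": [-3,0,0],"dr": [0,0,0]},
    {"gripper": 40,"delta_pos": [-4,0,0],"dr": [0,0,0]},
    {"gripper": 40,"delta_pos": [-4,0,0],"dr": [0,0,0]},
    {"gripper": 40,"delta_pos": [-2,0,0],"dr": [0,0,0]}
  ]
}}

```text
t: 7.75
ee_pos: [490.4, 58.5, 216.0]
orientation: [0.126, 1.562, -0.125]
ft_force: [1.6, 1.1, 0.1]
width: 35.3
```

```bash
python3 - <<'E'
from h import *
d=grab("scene"); save(d,"s3.png",(270,150,430,270),4)
a=np.radians(80.8); ex=np.array([np.cos(a),np.sin(a)])
tgt=np.array([476.8,-8.4])-75*ex
print("pre-push xy",tgt)
goto([*tgt,200],170.8)
E
```

```text
pre-push xy [464.80891092 -82.43521988]
t 7.8 pos [492.   58.7 218.4] q [ 0.09  0.25  1.93  0.    0.96 -1.32] F [0.6 0.3 3.2] w 35.0
R cols x,y,z [[0.01, 0.001, -1.0], [0.159, 0.987, 0.002], [0.987, -0.159, 0.01]]
shift cm [  1.8  -14.37  -0.45]
yaw now 80.8 turn about tool x rad -1.57
```

View pics/s3.png

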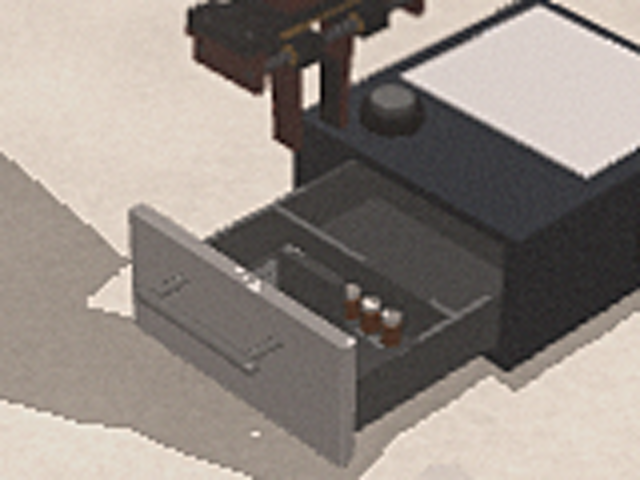

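The tray stands flat in the front compartment (fin at crop (310,270), vials at (370,315)) and the fingers are clear. Next I'll close the gripper, go in front of the drawer face and push on its upper edge, above the handle. Contact should come at a TCP about 20 mm before the front's centre line.

Request:
{"api": "apply_moves", "payload": {
  "increments": [
    {"gripper": 0,"delta_pos": [0,-2,0],"dr": [0,0,0]},
    {"gripper": 0,"delta_pos": [0,-3,0],"dr": [0,0,0]},
    {"gripper": 0,"delta_pos": [0,-3,0],"dr": [0,0,0]},
    {"gripper": 0,"delta_pos": [0,-2.5,0],"dr": [0,0,0]},
    {"gripper": 0,"delta_pos": [0,-0.5,0],"dr": [0,0,0]}
  ]
}}

```text
t: 8.22
ee_pos: [470.5, -52.7, 211.6]
orientation: [0.127, 1.567, -0.128]
ft_force: [0.1, -0.2, -0.2]
width: 5.0
```

Request:
{"api": "apply_moves", "payload": {
  "increments": [
    {"gripper": 0,"delta_pos": [2.5,0,0],"dr": [0,0,0]},
    {"gripper": 0,"delta_pos": [2.5,0,0],"dr": [0,0,0]},
    {"gripper": 0,"delta_pos": [2,0,0],"dr": [0,0,0]},
    {"gripper": 0,"delta_pos": [1,0,0],"dr": [0,0,0]},
    {"gripper": 0,"delta_pos": [0,0,0],"dr": [0,0,0]}
  ]
}}

```text
t: 8.63
ee_pos: [469.9, -49.6, 129.5]
orientation: [0.126, 1.571, -0.125]
ft_force: [0.1, 0.6, -0.1]
width: 0.3
```

```bash
cat >> h.py <<'E'
a=np.radians(80.8); c=np.array([476.8,-8.4]); ex=np.array([np.cos(a),np.sin(a)]); ey=np.array([-ex[1],ex[0]])
def loc(p): p=np.array(p); return np.array([(p[:2]-c)@ex,(p[:2]-c)@ey,p[2]]).round(1)
E
python3 - <<'E'
from h import *
goto([*(c-40*ex),110],80.8); print(loc(state()[0]["ee_pos"]))
E
```

```text
t 8.63 pos [469.9 -49.6 129.5] q [-0.13  0.36  2.03  0.    0.75 -1.54] F [ 0.1  0.6 -0.1] w 0.3
R cols x,y,z [[-0.004, 0.001, -1.0], [0.159, 0.987, 0.0], [0.987, -0.159, -0.004]]
shift cm [1.95 0.18 0.03]
yaw now 80.9 turn about tool x rad 0.001
[-41.8   0.2 129.5]
```

Request:
{"api": "apply_moves", "payload": {
  "increments": [
    {"gripper": 0,"delta_pos": [1.0,0,0],"dr": [0,0,0]},
    {"gripper": 0,"delta_pos": [0.8,0,0],"dr": [0,0,0]},
    {"gripper": 0,"delta_pos": [0,0.5,0],"dr": [0,0,0]},
    {"gripper": 0,"delta_pos": [0,0.5,0],"dr": [0,0,0]},
    {"gripper": 0,"delta_pos": [0,0.5,0],"dr": [0,0,0]}
  ]
}}

```text
t: 9.05
ee_pos: [474.1, -34.9, 113.6]
orientation: [0.126, 1.566, -0.126]
ft_force: [-0.3, -0.5, -0.5]
width: 0.4
```

Request:
{"api": "apply_moves", "payload": {
  "increments": [
    {"gripper": 0,"delta_pos": [0,0.5,0],"dr": [0,0,0]},
    {"gripper": 0,"delta_pos": [0,0.6,0],"dr": [0,0,0]},
    {"gripper": 0,"delta_pos": [0,0.8,0],"dr": [0,0,0]},
    {"gripper": 0,"delta_pos": [0,0.9,0],"dr": [0,0,0]},
    {"gripper": 0,"delta_pos": [0,1.0,0],"dr": [0,0,0]}
  ]
}}

```text
t: 9.47
ee_pos: [480.1, 2.7, 113.5]
orientation: [0.125, 1.566, -0.126]
ft_force: [0.9, -2.8, 2.4]
width: 0.1
```

```bash
python3 - <<'E'
from h import *
o,R=state(); print(loc(o["ee_pos"]),o["ft_force"].round(1))
d=grab("scene"); save(d,"s4.png",(270,130,430,270),4)
E
```

```text
[ 11.5  -1.5 113.5] [ 0.9 -2.8  2.4]
```

View pics/s4.png

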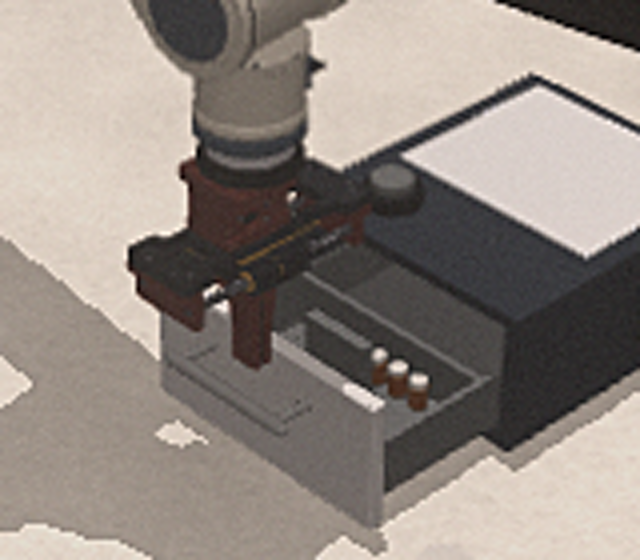

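Contact made: the closed fingers push the white front above the handle (crop (250,355)), and the drawer is moving with the tray upright. I'll continue at about 0.15 m/s and slow down before the detent.

Request:
{"api": "apply_moves", "payload": {
  "increments": [
    {"gripper": 0,"delta_pos": [0.2,1.0,0],"dr": [0,0,0]},
    {"gripper": 0,"delta_pos": [0,1.2,0],"dr": [0,0,0]},
    {"gripper": 0,"delta_pos": [0,1.2,0],"dr": [0,0,0]},
    {"gripper": 0,"delta_pos": [0,1.2,0],"dr": [0,0,0]},
    {"gripper": 0,"delta_pos": [0,1.2,0],"dr": [0,0,0]}
  ]
}}

```text
t: 9.93
ee_pos: [489.0, 60.5, 111.0]
orientation: [0.125, 1.568, -0.125]
ft_force: [0.8, -3.9, -1.1]
width: 0.2
```

Request:
{"api": "apply_moves", "payload": {
  "increments": [
    {"gripper": 0,"delta_pos": [0,1.0,0],"dr": [0,0,0]},
    {"gripper": 0,"delta_pos": [0,0.8,0],"dr": [0,0,0]},
    {"gripper": 0,"delta_pos": [0,0.6,0],"dr": [0,0,0]},
    {"gripper": 0,"delta_pos": [0,0.6,0],"dr": [0,0,0]},
    {"gripper": 0,"delta_pos": [0,0.6,0],"dr": [0,0,0]}
  ]
}}

```text
t: 10.35
ee_pos: [494.5, 95.4, 111.1]
orientation: [0.125, 1.568, -0.126]
ft_force: [0.3, -1.6, -0.7]
width: 0.0
```

```bash
python3 - <<'E'
from h import *
o,R=state(); print(loc(o["ee_pos"]),o["ft_force"].round(1))
E
```

```text
[105.3  -0.9 111.1] [ 0.3 -1.6 -0.7]
```

Request:
{"api": "apply_moves", "payload": {
  "increments": [
    {"gripper": 0,"delta_pos": [0,0.4,0],"dr": [0,0,0]},
    {"gripper": 0,"delta_pos": [0,0.4,0],"dr": [0,0,0]},
    {"gripper": 0,"delta_pos": [0,0.4,0],"dr": [0,0,0]},
    {"gripper": 0,"delta_pos": [0,0.4,0],"dr": [0,0,0]},
    {"gripper": 0,"delta_pos": [0,0.4,0],"dr": [0,0,0]}
  ]
}}

```text
t: 10.77
ee_pos: [497.7, 114.8, 111.1]
orientation: [0.125, 1.568, -0.126]
ft_force: [-0.7, -4.8, -0.4]
width: 0.5
```

Request:
{"api": "apply_moves", "payload": {
  "increments": [
    {"gripper": 0,"delta_pos": [0,0.3,0],"dr": [0,0,0]},
    {"gripper": 0,"delta_pos": [0,0.3,0],"dr": [0,0,0]},
    {"gripper": 0,"delta_pos": [0,0.3,0],"dr": [0,0,0]},
    {"gripper": 0,"delta_pos": [0,0.2,0],"dr": [0,0,0]},
    {"gripper": 0,"delta_pos": [0,0.2,0],"dr": [0,0,0]}
  ]
}}

```text
t: 11.18
ee_pos: [499.6, 126.8, 111.1]
orientation: [0.125, 1.568, -0.127]
ft_force: [-1.9, -6.0, 2.2]
width: 0.5
```

```bash
python3 - <<'E'
from h import *
o,R=state(); print(loc(o["ee_pos"]),o["ft_force"].round(1))
E
```

```text
[137.1  -0.9 111.1] [-1.9 -6.   2.2]
```

In the detent now (6 N). I'll continue slowly.

Request:
{"api": "apply_moves", "payload": {
  "increments": [
    {"gripper": 0,"delta_pos": [0,0.2,0],"dr": [0,0,0]},
    {"gripper": 0,"delta_pos": [0,0.2,0],"dr": [0,0,0]},
    {"gripper": 0,"delta_pos": [0,0.2,0],"dr": [0,0,0]},
    {"gripper": 0,"delta_pos": [0,0.2,0],"dr": [0,0,0]},
    {"gripper": 0,"delta_pos": [0,0.2,0],"dr": [0,0,0]}
  ]
}}

```text
t: 11.6
ee_pos: [500.7, 134.0, 111.2]
orientation: [0.118, 1.569, -0.128]
ft_force: [-0.8, -36.9, 9.6]
width: 0.5
```

```bash
python3 - <<'E'
from h import *
o,R=state(); print(loc(o["ee_pos"]),o["ft_force"].round(1))
d=grab("scene"); save(d,"s5.png",(270,110,470,270),4)
E
```

```text
[144.4  -0.9 111.2] [ -0.8 -36.9   9.6]
```

View pics/s5.png

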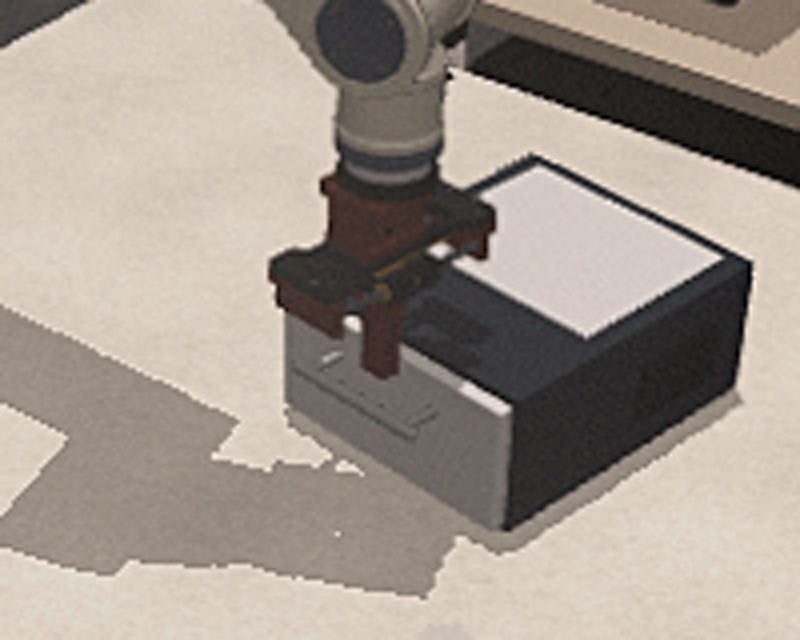

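The drawer face is flush with the module front (crop (400,420)), and the end stop gave 37 N. I'll back off, rise, and refine the button position from the first pictures.

Request:
{"api": "apply_moves", "payload": {
  "increments": [
    {"gripper": 0,"delta_pos": [0,-0.8,0],"dr": [0,0,0]},
    {"gripper": 0,"delta_pos": [0,-1.5,0],"dr": [0,0,0]},
    {"gripper": 0,"delta_pos": [-2.5,0,0],"dr": [0,0,0]},
    {"gripper": 0,"delta_pos": [-3.5,0,0],"dr": [0,0,0]},
    {"gripper": 0,"delta_pos": [-3,0,0],"dr": [0,0,0]}
  ]
}}

```text
t: 12.07
ee_pos: [498.0, 114.9, 202.4]
orientation: [0.126, 1.567, -0.125]
ft_force: [0.4, 0.8, -1.0]
width: 0.2
```

```bash
python3 - <<'E'
from h import *
for f,b in(("top0.npy",(165,265,198,298)),("scene0.npy",(355,165,382,185))):
    W=np.load(f)[b[1]:b[3],b[0]:b[2]].reshape(-1,3); W=W[~np.isnan(W).any(1)]
    print(f,np.histogram(W[:,2],range(120,165,3)))
    for z in(138,142,145):
        P=W[W[:,2]>z]; (cx,cy),r=cv2.minEnclosingCircle(P[:,:2].astype(np.float32)); print(z,len(P),np.median(P,0).round(1),round(cx,1),round(cy,1),round(r,1))
goto([452,215.5,175],80.8)
E
```

```text
top0.npy (array([138, 291, 225,  74,  39,  62,  63,  32,  60,  63,  18,   3,   0,
         0]), array([120, 123, 126, 129, 132, 135, 138, 141, 144, 147, 150, 153, 156,
       159, 162]))
138 239 [451.3 214.9 145.6] 451.4 215.6 25.3
142 167 [451.4 215.  147. ] 450.5 216.0 22.6
145 132 [451.5 216.3 147.8] 451.9 215.4 17.7
scene0.npy (array([ 39, 111, 142,  42,  22,  30,  21,  21,  23,  20,   6,   1,   0,
         0]), array([120, 123, 126, 129, 132, 135, 138, 141, 144, 147, 150, 153, 156,
       159, 162]))
138 92 [458.2 213.2 145.2] 456.6 215.2 25.0
142 65 [456.9 215.2 146.2] 457.5 217.9 23.1
145 47 [457.5 217.1 147.2] 456.8 212.9 19.4
t 12.07 pos [498.  114.9 202.4] q [ 0.2   0.29  1.9   0.    0.94 -1.21] F [ 0.4  0.8 -1. ] w 0.2
R cols x,y,z [[-0.0, 0.001, -1.0], [0.16, 0.987, 0.001], [0.987, -0.16, -0.0]]
shift cm [ 2.75  9.2  -6.15]
yaw now 80.8 turn about tool x rad 0.0
```

Button centre is about (453,215), top z about 148 with a radius of about 18, which fits the 36 mm diameter. I'll go above it.

Request:
{"api": "apply_moves", "payload": {
  "increments": [
    {"gripper": 0,"delta_pos": [0,2.3,-1.5],"dr": [0,0,0]},
    {"gripper": 0,"delta_pos": [0,2.3,-1.5],"dr": [0,0,0]},
    {"gripper": 0,"delta_pos": [0,2.3,-1.5],"dr": [0,0,0]},
    {"gripper": 0,"delta_pos": [1.0,2.3,-1.5],"dr": [0,0,0]},
    {"gripper": 0,"delta_pos": [1.0,0,0],"dr": [0,0,0]}
  ]
}}

```text
t: 12.48
ee_pos: [452.7, 218.8, 181.9]
orientation: [0.126, 1.565, -0.121]
ft_force: [0.6, -0.5, -0.3]
width: 0.8
```

Request:
{"api": "apply_moves", "payload": {
  "increments": [
    {"gripper": 0,"delta_pos": [0.8,0,0],"dr": [0,0,0]},
    {"gripper": 0,"delta_pos": [0.4,0,0],"dr": [0,0,0]},
    {"gripper": 0,"delta_pos": [0,0,0],"dr": [0,0,0]},
    {"gripper": 0,"delta_pos": [0,0,0],"dr": [0,0,0]},
    {"gripper": 0,"delta_pos": [0,0,0],"dr": [0,0,0]}
  ]
}}

```text
t: 12.9
ee_pos: [453.9, 214.5, 169.4]
orientation: [0.127, 1.567, -0.126]
ft_force: [0.4, 1.0, -0.5]
width: 0.8
```

```bash
python3 - <<'E'
from h import *
goto([453,215.5,156],80.8)
d=grab("scene"); save(d,"s6.png",(300,100,460,220),5)
E
```

```text
t 12.9 pos [453.9 214.5 169.4] q [ 0.42  0.33  1.95  0.    0.86 -0.99] F [ 0.4  1.  -0.5] w 0.8
R cols x,y,z [[0.0, 0.0, -1.0], [0.16, 0.987, 0.0], [0.987, -0.16, 0.0]]
shift cm [ 1.34  0.09 -0.1 ]
yaw now 80.8 turn about tool x rad -0.001
```

View pics/s6.png

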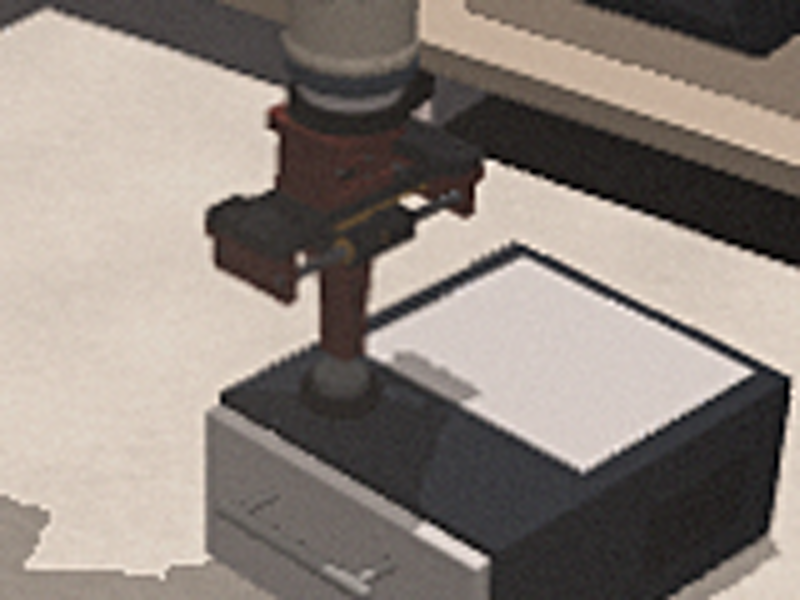

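The fingertips are centred over the button (crop (342,370)) and the drawer is still home. Now I'll press gently.

Request:
{"api": "apply_moves", "payload": {
  "increments": [
    {"gripper": 0,"delta_pos": [0.5,0,0],"dr": [0,0,0]},
    {"gripper": 0,"delta_pos": [0.4,0,0],"dr": [0,0,0]},
    {"gripper": 0,"delta_pos": [0.3,0,0],"dr": [0,0,0]},
    {"gripper": 0,"delta_pos": [0.2,0,0],"dr": [0,0,0]},
    {"gripper": 0,"delta_pos": [0,0,0],"dr": [0,0,0]}
  ]
}}

```text
t: 13.37
ee_pos: [453.1, 214.8, 154.7]
orientation: [0.125, 1.568, -0.126]
ft_force: [-0.2, -0.5, 0.6]
width: 0.5
```

Request:
{"api": "apply_moves", "payload": {
  "increments": [
    {"gripper": 0,"delta_pos": [0.2,0,0],"dr": [0,0,0]},
    {"gripper": 0,"delta_pos": [0.1,0,0],"dr": [0,0,0]},
    {"gripper": 0,"delta_pos": [0.1,0,0],"dr": [0,0,0]},
    {"gripper": 0,"delta_pos": [0,0,0],"dr": [0,0,0]},
    {"gripper": 0,"delta_pos": [0,0,0],"dr": [0,0,0]}
  ]
}}

```text
t: 13.78
ee_pos: [453.2, 215.0, 151.3]
orientation: [0.125, 1.567, -0.126]
ft_force: [-0.6, -0.7, 2.3]
width: 0.3
```

Request:
{"api": "apply_moves", "payload": {
  "increments": [
    {"gripper": 0,"delta_pos": [0.1,0,0],"dr": [0,0,0]},
    {"gripper": 0,"delta_pos": [0.1,0,0],"dr": [0,0,0]},
    {"gripper": 0,"delta_pos": [0.1,0,0],"dr": [0,0,0]},
    {"gripper": 0,"delta_pos": [0.1,0,0],"dr": [0,0,0]},
    {"gripper": 0,"delta_pos": [0,0,0],"dr": [0,0,0]}
  ]
}}

```text
t: 14.2
ee_pos: [453.4, 215.0, 148.9]
orientation: [0.125, 1.567, -0.125]
ft_force: [-5.8, -5.2, 24.2]
width: 0.5
```

The button has bottomed out (24 N, well above its 4 N spring). I'll rise and check.

Request:
{"api": "apply_moves", "payload": {
  "increments": [
    {"gripper": 0,"delta_pos": [-0.5,0,0],"dr": [0,0,0]},
    {"gripper": 0,"delta_pos": [-1,0,0],"dr": [0,0,0]},
    {"gripper": 0,"delta_pos": [-2.5,0,0],"dr": [0,0,0]},
    {"gripper": 0,"delta_pos": [-3,0,0],"dr": [0,0,0]},
    {"gripper": 0,"delta_pos": [-2,0,0],"dr": [0,0,0]}
  ]
}}

```text
t: 14.62
ee_pos: [453.8, 215.4, 239.4]
orientation: [0.126, 1.566, -0.125]
ft_force: [1.0, 0.3, 0.5]
width: 0.7
```

Request:
{"api": "apply_moves", "payload": {
  "increments": [
    {"gripper": 0,"delta_pos": [-1,0,0],"dr": [0,0,0]},
    {"gripper": 0,"delta_pos": [0,0,0],"dr": [0,0,0]},
    {"gripper": 0,"delta_pos": [0,0,0],"dr": [0,0,0]},
    {"gripper": 0,"delta_pos": [0,0,0],"dr": [0,0,0]},
    {"gripper": 0,"delta_pos": [0,0,0],"dr": [0,0,0]}
  ]
}}

```text
t: 15.03
ee_pos: [452.4, 214.7, 245.7]
orientation: [0.124, 1.57, -0.127]
ft_force: [-0.3, 0.2, -0.1]
width: 0.7
```

```bash
python3 - <<'E'
from h import *
d=grab("scene"); save(d,"s7.png",(210,100,470,360),2.3)
W=d["W"]; b=(355,165,382,190); Q=W[b[1]:b[3],b[0]:b[2]].reshape(-1,3); Q=Q[Q[:,2]>142]; Q=Q[Q[:,2]<158]
print("button top",len(Q),np.median(Q[:,2]),state()[0]["ft_force"].round(1))
E
```

```text
button top 66 146.28444287072318 [ 0.7 -0.4 -1. ]
```

View pics/s7.png

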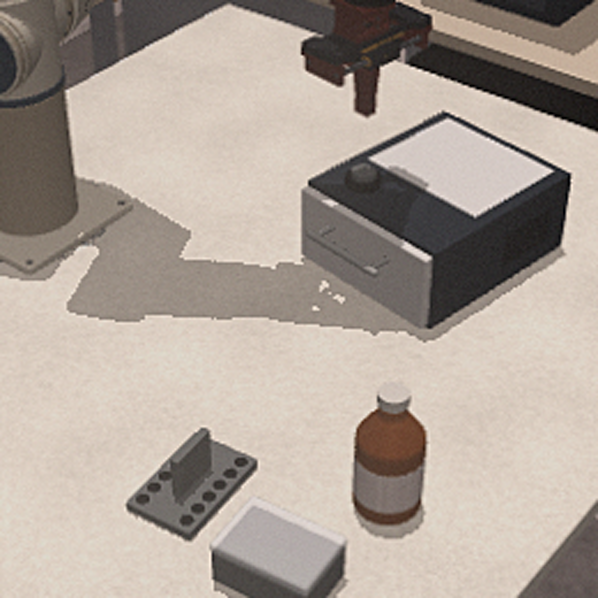

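The drawer is flush and home (370,250), and the button is up (362,178; 146.3 mm now, 146.2 mm at the start with the same measure). The bystanders are where they were, and the arm is clear. Handing in.

```bash
python3 -c "
from workcell import ctrl
print(ctrl.close_job())"
```

```text
the job is handed in; nothing more can be done
None
```

The job is done and handed in at about t = 15 s of the 64 s allowed; no verdict was reported.

- **Tray:** I gripped the filled grey tray by its fin, stood it flat in the front compartment, and let go. The picture taken right after showed it flat and the fingers clear. Once the drawer closed I could no longer see the tray itself.
- **Drawer:** I pushed it home on the upper edge of its front. Commanded speed was about 0.15 m/s at most, and 20–50 mm/s through the detent. At the end stop the push reached 37 N on the fingers for a moment. The limit of 40 N is for the arm and gripper body.
- **Start button:** I pressed it down until it bottomed out, reading 24 N against its 4 N spring. Afterwards its top measured 146.3 mm, the same as the 146.2 mm at the start, so it sprang back.
- **Last checks:** In the last picture the drawer face is flush, the empty tray, tip box and bottle look unmoved by eye (not re-measured), and the arm touches nothing. I never touched the yellow look-alike.

None of my checks failed. The one disagreement was early on: the two cameras placed the button about 5 mm apart, and I used a position close to the top camera's.

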